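# Load the specimen tray into the sample reader up to its hidden stop

## Robot

A 6-joint arm with a two-finger parallel gripper is mounted at the origin on the work surface. World frame = base frame: x ahead of the robot, y to its left, z up, the work surface at z = 0. Lengths are in m, angles in rad, forces in N, time in s.
With the tool pointing down it reaches from about 0.4 to 0.825 m from the base axis. Payload 7 kg.
Tool frame: the origin (TCP) lies on the mounting face of the last link; the fingertips stand 178 mm ahead of it and the grasp point (between the pads) lies arm.grip_depth ahead of it (arm.grip_depth is the distance from the TCP to the grasp point, in m); z points along the fingers, y is the direction in which the jaws open and shut (so a half turn about z gives the same grasp; the last joint's range is limited). The gripper opens to 88 mm and grips with 3 to 60 N. Pads are 19 mm wide; open, the fingers measure 130 mm over their backs; the gripper's body (78 mm by 193 mm) begins 47 mm behind the grasp point.
Start: joints at [1.539, 0.359, 0.012, 0, -1.224, -0.288], TCP at [0.212, 0.641, 0.405] pointing down, gripper open.
Joint ranges: [-3.07, 3.07], [-1.43, 2.12], [-1.02, 1.25], [-3.03, 1.67], [-3.05, -0], [-3.03, 3.03]. Speed limits (rad/s): [2.39, 2.39, 3.01, 3.14, 3.14, 3.14].

## Interface

Orientations are given as [roll, pitch, yaw] about the fixed x, y, z axes, in that order (R = Rz(yaw) Ry(pitch) Rx(roll)).
In Python, from station import arm gives the robot as it stands.
- The arm moves only by the tool carry_out, never from a script. Its argument "targets" is a list that holds one entry, the list of rows, each a list of 7 numbers: the turn, a rotation vector about the tool's x, y, z in units of 8 degrees (1.0 is 8 degrees), then the shift along the tool's x, y, z in units of 2.5 cm (1.0 is 2.5 cm), then the opening, from -1 (shut) to 1 (fully open). A call has 1 to 20 rows; each row shifts and turns the commanded pose from where the row before left it, along the tool's axes as they then stand; what a row does not reach is not made up. A row lasts 1/8 s, in which the tool goes at most 62.5 mm and 10.7 degrees, less where a joint would pass 70% of its speed; a pose out of reach is approached as far as the arm can. A call with a number of a shift or a turn outside -1 to 1 is refused whole. A call with a gripper value outside its range is refused whole. The fingers move at their own pace and stop on an object; "squeeze" is the grip in N (left out, the last holds). Time passes only in rows, so rows that do not move let the fingers close. It gives the time, the measured TCP pose, the force and the opening at its end, in the units of the state.
- arm.get_state(): the state, without advancing time (a new reading comes with each control period).
- arm.grab_frame(name): name is "scene" or "top"; returns (picture, depth): 384x512x3 uint8, red, green, blue; 384x512 float32, m along the optical axis (not along the pixel's ray), 0 where there is no reading.
- arm.camera_model(name): a dict with "camera_matrix" (3x3 intrinsics, pixels), "distortion" ([k1, k2, p1, p2, k3] as OpenCV has them; the pictures are not rectified), "world_from_camera" (4x4, takes a point from camera to world coordinates). Camera axes: x right, y down, z forward; pixel columns grow to the right and rows downward; lengths in m; the calibration is good to about 2 mm. A picture is of the moment at which its call begins. camera_model takes no time and is no camera call.
- arm.job_done(): hands the job in, once; it reports no verdict.
Trained networks look in the newest picture that a camera, given by its name, has taken for a name from the list of things; names that differ only in an ending like _2 or _b are one class to them, and where a whole thing is asked for, a point or a joint stands for the part that bears it (a point fixed in the world has none). Each returns a list of dicts, best first, with "conf" (0 to 1); they miss things now and then, are a little off and sometimes report something else, mostly with a low value. They report only what shows in the picture. A call takes as long as a camera call. They do not tell look-alikes from the thing itself.
- arm.spot_in(camera, query): "point" ([row, column] in pixels, amid what is visible of it).
- arm.landmark_of(camera, query): "point" ([row, column] in pixels: a listed point, or the origin of a listed thing).
The state is a dict: "t": time; "q": joint angles; "qd": joint speeds; "joint_efforts": joint torques, N m; "eef_pos": TCP position; "ee_rot": TCP orientation; "force": force on the tool from outside, world axes, zero at the start; "moment": the same for the moment, N m; "width": finger opening in m.
Only numpy, scipy, OpenCV 4.12 (cv2) and the standard library are available. Lean on these libraries where they do the work, as an engineer would, in place of code of your own. Each camera call takes 0.05 s, during which the arm holds its last target.

## Task

Pick up the open steel tray by its fin handle and, keeping it level so that the slide cases and the tube stay in it, set it down on the reader's bed in front of the opening, handle upright and lengthwise between the side guides. Then push it in gently until you feel it come fully home against the hidden sprung stop inside, leave it there pressed on the stop, and let go. Do not ram the stop, drop the tray or disturb the other things on the bench.

Things in the scene. Friction and masses are not known exactly. Their poses are not given: they have to be found in the camera images.
- tray: Open steel tray, 150 mm long (its x) x 100 mm wide (its y), walls 24 mm high and 4 mm thick, about 0.4 kg (its loose contents 0.1 kg more), with a low divider along its middle. Origin: centre of its underside, z up. Its two ends are alike, so either may go in first.
- tray_handle (a point): Grasp point on the tray's grey fin handle, 48 mm above the tray's underside, over its centre. The fin stands along the tray's x: 60 mm long, 12 mm thick (along the tray's y), its top 62 mm above the tray's underside. Same axes as the tray.
- case_a_mid (a point): Centre of a loose white slide case, 62 x 30 x 12 mm, lying in the tray on one side of the divider. It must stay in the tray.
- case_b_mid (a point): Centre of the second loose slide case, same size, in the same half of the tray. It must stay in the tray.
- tube_mid (a point): Centre of a loose capped tube, 16 mm thick, 93 mm long, lying lengthwise in the other half of the tray (it can roll). It must stay in the tray.
- reader: White sample reader fixed to the bench: a casing 210 mm deep, 170 mm wide, 118 mm high (147 mm over its rear half), open at its front. Origin: on the bench under the middle of the front opening; x points into the reader (push direction), z up.
- opening (a point): Middle of the opening: 146 mm wide up to 62 mm above the bench, over that a 36 mm wide middle slot (for the fin) up to 108 mm. Inside, unseen, is a sprung stop, set anew each time: the tray meets it with 40 to 85 mm of its length inside; it gives 10 mm at 0.4 to 1 N, then is rigid. Sliding on the bed takes 2 to 7 N; the spring cannot push the tray back. Over 25 N is ramming.
- bed_mouth (a point): Point on the reader's bed at the middle of the front opening, on the bed's upper surface (30 mm above the bench); x points into the reader. The fixed bed is 114 mm wide between two side guides that stand 10 mm above it (138 mm over all), and reaches 175 mm out in front of the opening (towards -x) and on into the reader.
- jar_a: Bystander: capped specimen jar, 52 mm across, 61 mm high, standing between tray and reader; origin at its foot. Leave alone.
- jar_b: Bystander: capped specimen jar, same size. Leave alone.
- jar_c: Bystander: capped specimen jar, same size. Leave alone.
- bottle: Bystander: bottle, 60 mm across, 150 mm high; origin at its foot. Leave alone.
- dish: Bystander: low glass dish, 90 mm across, 16 mm high; origin at its foot. Leave alone.
Things that resemble listed ones, but are neither listed nor needed, are in the scene too. Leave any pink or yellow look-alike of the tray alone.

How it is judged:
At the end, for the whole second after the job is handed in: The tray is flat on the bed between the guides (10 mm, 0.12 rad, tilt 0.06 rad), its centre 40 mm before to 30 mm beyond the opening, at rest and still pressing the sprung stop inside (over 0.2 N between tray and reader); both cases and the tube lie in the tray (x of tray in the frame of bed_mouth between -0.04 and 0.03 m and y of tray in the frame of bed_mouth between -0.01 and 0.01 m and z of tray in the frame of bed_mouth between -0.003 and 0.004 m and angle between the x axis of tray and the x axis of bed_mouth, either way round below 0.12 rad and angle between tray's own z axis and vertical below 0.06 rad and contact force between tray and reader above 0.2 N and linear speed of tray below 0.01 m/s and x of case_a_mid in the frame of tray between -0.075 and 0.075 m and y of case_a_mid in the frame of tray between -0.05 and 0.05 m and z of case_a_mid in the frame of tray between 0 and 0.024 m and x of case_b_mid in the frame of tray between -0.075 and 0.075 m and y of case_b_mid in the frame of tray between -0.05 and 0.05 m and z of case_b_mid in the frame of tray between 0 and 0.024 m and x of tube_mid in the frame of tray between -0.075 and 0.075 m and y of tube_mid in the frame of tray between -0.05 and 0.05 m and z of tube_mid in the frame of tray between 0 and 0.024 m); the robot touches nothing.
It fails at once if the tray presses on the reader with more than 25 N (rammed) (contact force between tray and reader above 25 N).
It fails at once if the tray is tilted more than 0.4 rad (angle between tray's own z axis and vertical above 0.4 rad).
It fails at once if the tray is dropped or flung (faster than 1 m/s) (linear speed of tray above 1 m/s).
It fails at once if a bystander is moved more than 30 mm (distance of any of jar_a, jar_b, jar_c, bottle, dish from where it was at the start of the episode above 0.03 m).
It also fails if it takes over 61 s, if anything falls off the work surface, if the arm or the gripper's body presses on something with over 40 N, if the wrist force passes 120 N, or if a joint passes its speed limit or range.

## Working session

There is one attempt and no reset: what is moved stays moved. The work goes in short steps, Python scripts to look and compute and a tool call to move; the robot and the scene stay as the last step left them, time stands still between calls to the robot, and variables do not carry over. Pictures are saved under pics/ and viewed, and the job is handed in when it is done.

Besides the shell and the picture viewer there is one more tool, called after ">>>" in YAML: its name, and indented under it one key for each argument. carry_out: Moves the arm, as the interface text tells. Its arguments: {"type":"object","properties":{"targets":{"type":"array"},"squeeze":{"type":"number"}},"required":["targets"]}

```bash
mkdir -p pics; ls
python3 - <<'E'
from station import arm
import cv2
s=arm.get_state();print({k:(v if not hasattr(v,'__len__') else [round(float(x),3) for x in v]) for k,v in s.items()}, arm.grip_depth)
for n in("scene","top"):
    im,d=arm.grab_frame(n);cv2.imwrite(f"pics/{n}0.png",im[:,:,::-1])
    m=arm.camera_model(n);print(n,m)
    for q in ["tray","tray_handle","opening","bed_mouth","reader"]:
        print(q,[(round(r['conf'],2),[round(float(x),1) for x in r['point']]) for r in arm.landmark_of(n,q)][:4])
E
```

```text
pics
{'t': 0.0, 'q': [1.539, 0.359, 0.011, -0.0, -1.224, -0.288], 'qd': [-0.0, 0.001, -0.001, 0.0, -0.0, -0.002], 'joint_efforts': [0.0, -58.271, 29.307, 6.997, 0.007, -0.0], 'eef_pos': [0.212, 0.641, 0.404], 'ee_rot': [3.14, -0.0, -0.32], 'force': [0.564, -0.704, -0.734], 'moment': [-0.027, -0.028, 0.029], 'width': 0.08751447036147178} 0.1593
scene {'camera_matrix': array([[348.17128185,   0.        , 257.36856292],
       [  0.        , 348.17128185, 192.72094732],
       [  0.        ,   0.        ,   1.        ]]), 'distortion': array([-0.07756425,  0.        ,  0.        ,  0.        ,  0.        ]), 'world_from_camera': array([[ 0.44613006,  0.71458031, -0.5388348 ,  0.9864094 ],
       [ 0.89486303, -0.36539409,  0.25633437, -0.27824276],
       [-0.01371556, -0.59654182, -0.80246479,  0.77033537],
       [ 0.        ,  0.        ,  0.        ,  1.        ]])}
tray [(0.97, [115.7, 300.9]), (0.91, [162.0, 268.1]), (0.7, [160.3, 345.9])]
tray_handle [(0.97, [104.2, 303.0]), (0.94, [150.5, 347.3])]
opening []
bed_mouth []
reader [(0.98, [257.6, 265.9])]
top {'camera_matrix': arra
[... 164 characters left out ...]
 array([-0.02929102,  0.        ,  0.        ,  0.        ,  0.        ]), 'world_from_camera': array([[ 0.01657633, -0.99492842,  0.09921022,  0.40116394],
       [-0.99962967, -0.01863234, -0.01983315, -0.02869321],
       [ 0.02158109, -0.09884472, -0.99486883,  1.06065065],
       [ 0.        ,  0.        ,  0.        ,  1.        ]])}
tray [(0.93, [233.4, 211.4]), (0.91, [285.9, 139.4]), (0.76, [193.8, 137.2]), (0.39, [105.2, 178.7])]
tray_handle [(0.65, [237.2, 211.4]), (0.59, [125.3, 273.7]), (0.56, [284.8, 133.6])]
opening [(0.61, [126.0, 273.8])]
bed_mouth [(0.91, [127.2, 270.8]), (0.51, [161.4, 209.9]), (0.41, [199.7, 146.9])]
reader [(0.59, [134.1, 266.8]), (0.55, [188.2, 122.9])]
```

View pics/scene0.png

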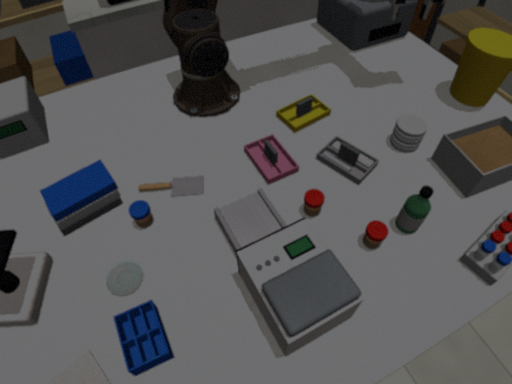

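View pics/top0.png

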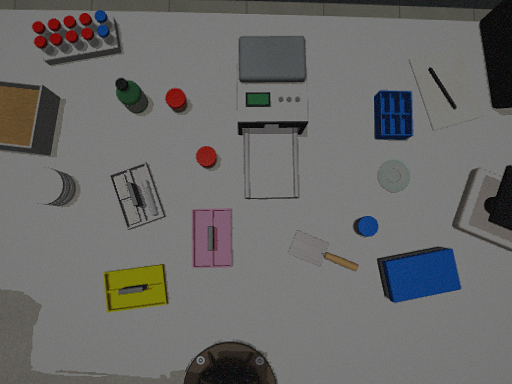

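Run:
```python
import cv2
im=cv2.imread("pics/top0.png")
cv2.imwrite("pics/crop1.png",cv2.resize(im[60:330,80:340],None,fx=2.2,fy=2.2,interpolation=cv2.INTER_CUBIC))
im=cv2.imread("pics/scene0.png")
cv2.imwrite("pics/crop2.png",cv2.resize(im[60:240,200:420],None,fx=3,fy=3,interpolation=cv2.INTER_CUBIC))
```

```text
(no output)
```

View pics/crop1.png

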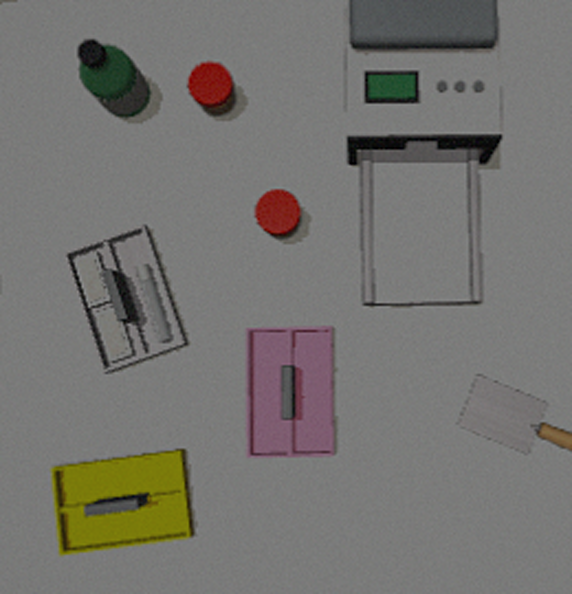

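View pics/crop2.png

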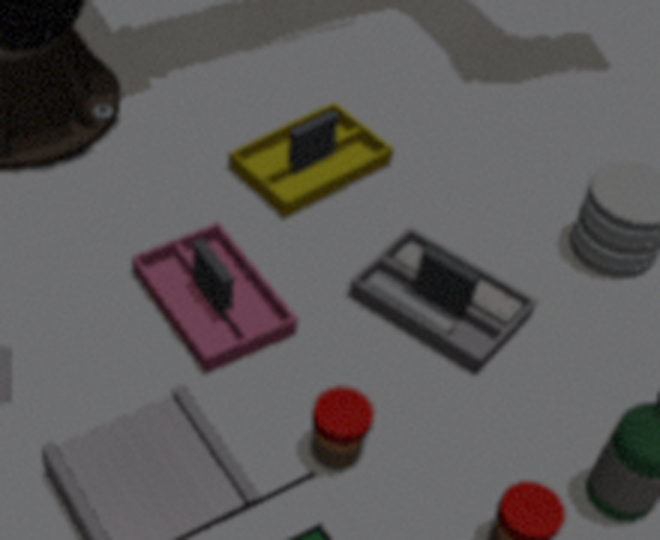

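The candidates in the top view, as (row, col), are:
- Pink at (238,213), empty.
- Yellow at (288,136), empty.
- Grey steel at (196,137), holding two white cases and a tube.

Only the grey one fits the description, and the enlarged crop confirms it. The reader's mouth is at about (127,271). Next I'll measure geometry from depth.

```bash
cat > h.py <<'E'
from station import arm
import numpy as np, cv2
def cloud(n):
    im,d=arm.grab_frame(n);m=arm.camera_model(n)
    K,D,T=m['camera_matrix'],m['distortion'],m['world_from_camera']
    r,c=np.mgrid[0:384,0:512]
    p=cv2.undistortPoints(np.stack([c,r],-1).reshape(-1,1,2).astype(np.float64),K,D).reshape(384,512,2)
    P=np.dstack([p,np.ones((384,512))])*d[...,None]
    W=P@T[:3,:3].T+T[:3,3]; W[d==0]=np.nan
    return im,d,W
def rect(W,mask):
    p=W[mask][:,:2].astype(np.float32);return cv2.minAreaRect(p*1000)
E
python3 - <<'E'
from h import *
for n in("top","scene"):
    im,d,W=cloud(n)
    np.save(n+"W.npy",W);np.save(n+"im.npy",im)
    print(n,"bench z",np.nanmedian(W[...,2]), np.isnan(W).mean())
W=np.load("topW.npy");im=np.load("topim.npy")
# tray
z=W[...,2]
print("tray area z rows", np.round(z[190:200,105:170:3][::3]*1000))
# height map picture
h=np.nan_to_num(np.clip(z,0,.15))/.15*255
cv2.imwrite("pics/hm.png",cv2.resize(cv2.applyColorMap(h.astype(np.uint8),cv2.COLORMAP_JET)[20:330,80:340],None,fx=2,fy=2,interpolation=cv2.INTER_NEAREST))
def sel(x0,x1,y0,y1,z0,z1):
    return (W[...,0]>x0)&(W[...,0]<x1)&(W[...,1]>y0)&(W[...,1]<y1)&(z>z0)&(z<z1)
for rc in [(196,137),(127,271),(195,248),(195,296),(156,206),(99,176),(94,125)]: print(rc,W[rc].round(3))
E
```

```text
top bench z 0.00038631385888943104 0.0037740071614583335
scene bench z 0.0018663000860438261 0.0037740071614583335
tray area z rows [[-2.  0. -1. 25. 16. 18. 17. 14. 58. 64. 38. 10.  4. 11. 20. 16.  0.  7.
   1.  2.  2. -1.]
 [-1.  3. -1. -2. 10. 13. 18. 15. 14. 63. 47. 19.  6.  4. 16. 19.  6. 24.
  -2. -0. -0.  1.]
 [-1.  1.  1.  1. 21. 13. 18. 13. 18. 60. 62. 30.  4.  5. 19. 17.  2. 25.
  -0. -2. -0. -3.]
 [-0.  1. -4. -2. 23. 19.  4.  2.  3. 61. 62. 41. 11.  1. 17. 21. 15.  2.
   8.  4. -0. -0.]]
(196, 137) [0.481 0.241 0.042]
(127, 271) [ 0.669 -0.096  0.031]
(195, 248) [ 0.488 -0.039  0.044]
(195, 296) [ 0.491 -0.161  0.043]
(156, 206) [0.584 0.068 0.058]
(99, 176) [0.728 0.148 0.063]
(94, 125) [0.721 0.262 0.113]
```

View pics/hm.png

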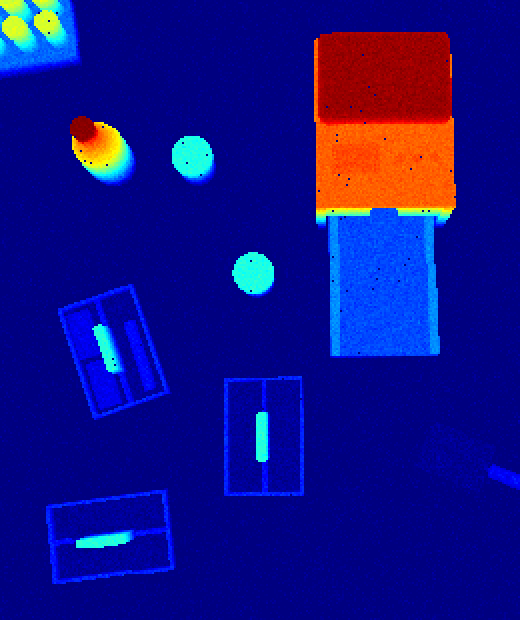

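Run:
```python
from h import *
for n in("top","scene"):
    W=np.load(n+"W.npy");z=W[...,2]
    def sel(x0,x1,y0,y1,z0,z1):
        return (W[...,0]>x0)&(W[...,0]<x1)&(W[...,1]>y0)&(W[...,1]<y1)&(z>z0)&(z<z1)
    print(n)
    m=sel(.36,.60,.15,.34,.020,.028); print(" tray wall",m.sum(),rect(W,m))
    m=sel(.42,.54,.2,.29,.052,.068); print(" fin top",m.sum(),rect(W,m),W[m].mean(0).round(4))
    p=W[m][:,:2]; u,s,v=np.linalg.svd(p-p.mean(0)); print(" fin ang deg",np.degrees(np.arctan2(v[0,1],v[0,0])))
    # bed: z 26..34 and guides 38..43
    b=sel(.47,.665,-.18,-.01,.026,.034); print(" bed",b.sum(),rect(W,b),np.median(z[b]))
    g=sel(.48,.665,-.18,-.01,.036,.044); print(" guides",g.sum(),rect(W,g),np.median(z[g]))
    for a,bb in((-.18,-.10),(-.10,-.01)):
        p=W[g&(W[...,1]>a)&(W[...,1]<bb)][:,:2]; 
        if len(p)>20:
            u,s,v=np.linalg.svd(p-p.mean(0),full_matrices=False);print("  guide",p.mean(0),np.degrees(np.arctan(v[0,1]/v[0,0])),p[:,0].min(),p[:,0].max())
    t=sel(.64,.8,-.2,.02,.112,.123); print(" casing top front",t.sum(),rect(W,t))
    r=sel(.64,.95,-.22,.03,.10,.155); print(" casing all",rect(W,r))
    for nm,b in(("jarA",(.54,.63,.03,.11)),):
        m=sel(*b,.05,.068);print(nm,W[m].mean(0))
```

```text
top
 tray wall 433 ((485.38385009765625, 249.32601928710938), (151.04083251953125, 101.61924743652344), 21.042701721191406)
 fin top 133 ((484.8824157714844, 248.8493194580078), (59.16914367675781, 12.2261962890625), 20.875354766845703) [0.4856 0.2482 0.0605]
 fin ang deg -159.01786247727023
 bed 2945 ((574.7982177734375, -95.1658706665039), (180.411376953125, 164.17649841308594), 0.2003146857023239) 0.02971742693423507
 guides 601 ((573.4009399414062, -93.16004943847656), (179.54000854492188, 165.22705078125), 0.13960622251033783) 0.03937413825516134
  guide [ 0.57404925 -0.15948749] 2.622789269860787 0.4883882229485091 0.6633357256228551
  guide [ 0.57389798 -0.03468151] 2.1599621970460348 0.4834989878531528 0.6630320135960455
 casing top front 2882 ((728.9572143554688, -91.70600128173828), (146.29359436035156, 168.26718139648438), 1.4969983100891113)
 casing all ((761.9052734375, -90.86341857910156), (211.91302490234375, 168.26934814453125), 1.72701895236969)
jarA [0.58303557 0.06728201 0.0601679 ]
scene
 tray wall 479 ((487.48455810546875, 250.19944763183594), (153.1270294189453,
[... 235 characters left out ...]
70312, -102.27066040039062), (129.78704833984375, 128.34716796875), 1.8666008710861206) 0.03130134372739757
 guides 443 ((574.919921875, -103.32011413574219), (173.9740447998047, 153.95281982421875), 1.6793711185455322) 0.04072231242443136
  guide [ 0.55864453 -0.15954775] 1.4965282958837411 0.48945592358133727 0.6641255276873177
  guide [ 0.55432171 -0.03385631] 1.8632748986999104 0.4858072889323245 0.6166925623184052
 casing top front 3198 ((727.3883666992188, -90.74393463134766), (139.5166473388672, 170.5109405517578), 1.778383493423462)
 casing all ((764.8214111328125, -89.99205780029297), (214.4500274658203, 170.56410217285156), 1.405555009841919)
jarA [0.58890365 0.06810607 0.06135105]
```

>>> carry_out:
  targets:
    - [[0, 0, 0, 0.95, 0.71, 0.28, 1], [0, 0, 0, 0.95, 0.71, 0.28, 1], [0, 0, 0, 0.95, 0.71, 0.28, 1], [0, 0, 0, 0.95, 0.71, 0.28, 1], [0, 0, 0, 0.95, 0.71, 0.28, 1], [0, 0, 0, 0.95, 0.71, 0.28, 1], [0, 0, 0, 0.95, 0.71, 0.28, 1], [0, 0, 0, 0.95, 0.71, 0.28, 1], [0, 0, 0, 0.95, 0.71, 0.28, 1], [0, 0, 0, 0.95, 0.71, 0.28, 1], [0, 0, 0, 0.95, 0.71, 0.28, 1], [0, 0, 0, 0.95, 0.71, 0.28, 1], [0, 0, 0, 0.95, 0.71, 0.28, 1], [0, 0, 0, 0.95, 0.71, 0.28, 1], [0, 0, 0, 0.95, 0.71, 0.28, 1], [0, 0, -0.9, 0.95, 0.71, 0.28, 1], [0, 0, -1, 0, 0, 0, 1], [0, 0, -1, 0, 0, 0, 1], [0, 0, -1, 0, 0, 0, 1], [0, 0, -1, 0, 0, 0, 1]]

```text
t: 3.2
eef_pos: [0.4838, 0.2517, 0.2928]
ee_rot: [-3.141, -0.0, 0.369]
force: [0.6, 0.4, 0.3]
width: 0.0878
```

>>> carry_out:
  targets:
    - [[0, 0, 0, 0, 0, 0, 1], [0, 0, 0, 0, 0, 0, 1]]

```text
t: 3.45
eef_pos: [0.4837, 0.2517, 0.2927]
ee_rot: [-3.142, -0.0, 0.361]
force: [0.4, -0.5, 0.7]
width: 0.0879
```

>>> carry_out:
  targets:
    - [[0, 0, -0.04, 0.08, 0.14, 0.4, 1], [0, 0, 0, 0, 0, 0.5, 1], [0, 0, 0, 0, 0, 0.5, 1], [0, 0, 0, 0, 0, 0.5, 1], [0, 0, 0, 0, 0, 0.5, 1], [0, 0, 0, 0, 0, 0.4, 1], [0, 0, 0, 0, 0, 0.3, 1], [0, 0, 0, 0, 0, 0.28, 1], [0, 0, 0, 0, 0, 0, 1], [0, 0, 0, 0, 0, 0, 1]]

```text
t: 4.7
eef_pos: [0.4869, 0.2493, 0.2085]
ee_rot: [-3.141, -0.0, 0.37]
force: [0.9, -0.0, 0.2]
width: 0.0868
```

Run:
```python
from h import *
im,d=arm.grab_frame("scene");cv2.imwrite("pics/s1.png",cv2.resize(im[60:240,220:420,::-1],None,fx=3.3,fy=3.3,interpolation=cv2.INTER_CUBIC))
im,d=arm.grab_frame("top");cv2.imwrite("pics/t1.png",cv2.resize(im[120:270,60:240,::-1],None,fx=3.3,fy=3.3,interpolation=cv2.INTER_CUBIC))
```

```text
(no output)
```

View pics/s1.png

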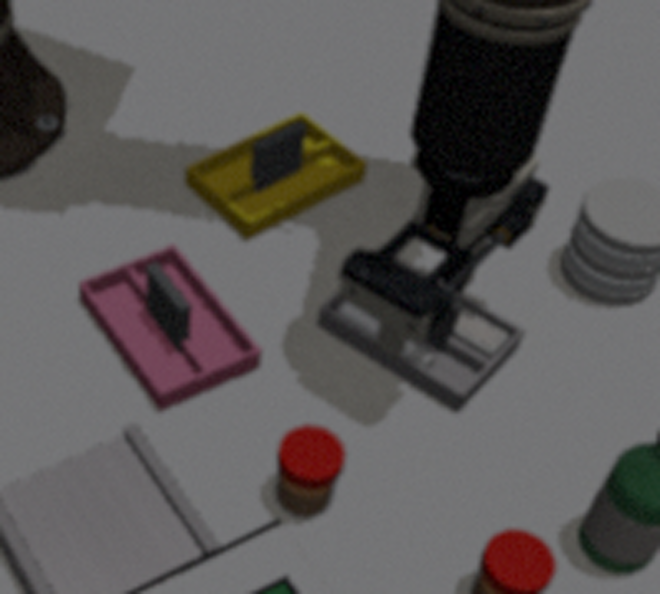

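View pics/t1.png

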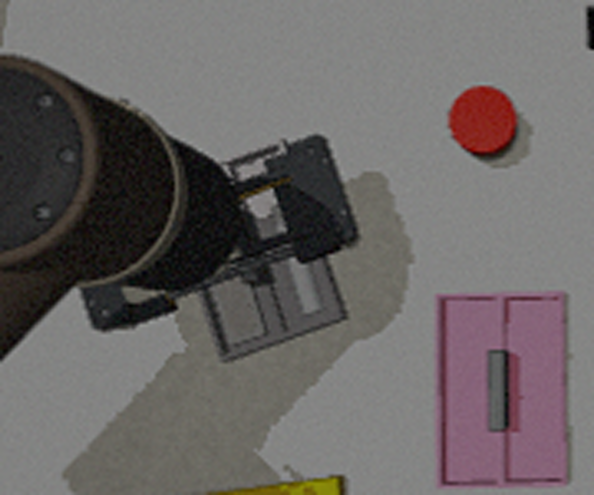

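The open jaws straddle the grey tray's fin. In the scene crop the tray is at about (350,420) and the fin sits between the fingers. I'll close now and lift a little.

>>> carry_out:
  targets:
    - [[0, 0, 0, 0, 0, 0, 0.4], [0, 0, 0, 0, 0, 0, 0], [0, 0, 0, 0, 0, 0, -0.4], [0, 0, 0, 0, 0, 0, -0.7], [0, 0, 0, 0, 0, 0, -1], [0, 0, 0, 0, 0, 0, -1], [0, 0, 0, 0, 0, 0, -1], [0, 0, 0, 0, 0, 0, -1], [0, 0, 0, 0, 0, 0, -1], [0, 0, 0, 0, 0, 0, -1]]
  squeeze: 40

```text
t: 6.05
eef_pos: [0.4868, 0.2493, 0.2081]
ee_rot: [-3.141, -0.0, 0.37]
force: [-1.3, 1.4, -0.5]
width: 0.0118
```

>>> carry_out:
  targets:
    - [[0, 0, 0, 0, 0, -0.1, -1], [0, 0, 0, 0, 0, -0.2, -1], [0, 0, 0, 0, 0, -0.3, -1], [0, 0, 0, 0, 0, -0.4, -1], [0, 0, 0, 0, 0, -0.5, -1], [0, 0, 0, 0, 0, -0.5, -1], [0, 0, 0, 0, 0, -0.5, -1], [0, 0, 0, 0, 0, -0.5, -1], [0, 0, 0, 0, 0, -0.5, -1], [0, 0, 0, 0, 0, -0.4, -1], [0, 0, 0, 0, 0, -0.2, -1], [0, 0, 0, 0, 0, -0.1, -1], [0, 0, 0, 0, 0, 0, -1], [0, 0, 0, 0, 0, 0, -1]]

```text
t: 7.8
eef_pos: [0.4867, 0.249, 0.3127]
ee_rot: [3.141, 0.001, 0.37]
force: [0.2, -0.0, -4.3]
width: 0.0118
```

Run:
```python
from h import *
im,d=arm.grab_frame("scene");cv2.imwrite("pics/s2.png",cv2.resize(im[60:240,220:420,::-1],None,fx=3.3,fy=3.3,interpolation=cv2.INTER_CUBIC))
print(arm.get_state()['width'],arm.get_state()['moment'])
```

```text
0.011999108971986111 [-0.08437368 -0.08282996  0.00619734]
```

View pics/s2.png

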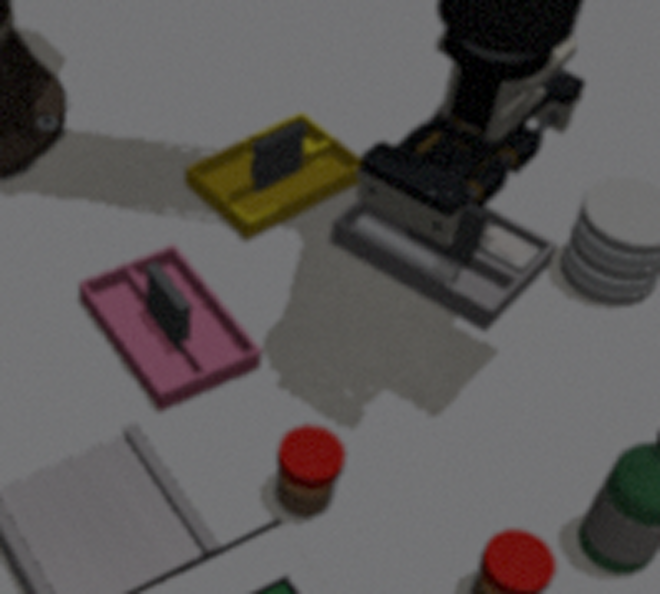

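The 4.3 N load and 12 mm opening fit a good grasp. The tray is level and its contents are in place. Next I'll carry it across to above the bed.

>>> carry_out:
  targets:
    - [[0, 0, 0, 0, 0.2, 0, -1], [0, 0, 0, 0, 0.4, 0, -1], [0, 0, 0, -0.05, 0.6, 0, -1], [0, 0, 0, -0.13, 0.84, 0, -1], [0, 0, 0, -0.13, 0.84, 0, -1], [0, 0, 0, -0.13, 0.84, 0, -1], [0, 0, 0, -0.13, 0.84, 0, -1], [0, 0, 0, -0.13, 0.84, 0, -1], [0, 0, 0, -0.13, 0.84, 0, -1], [0, 0, 0, -0.13, 0.84, 0, -1], [0, 0, 0, -0.13, 0.84, 0, -1], [0, 0, 0, -0.13, 0.84, 0, -1], [0, 0, 0, -0.13, 0.84, 0, -1], [0, 0, 0, -0.13, 0.84, 0, -1], [0, 0, 0, -0.13, 0.84, 0, -1], [0, 0, 0, -0.13, 0.84, 0, -1], [0, 0, 0, -0.13, 0.84, 0, -1], [0, 0, 0, 0, 0.6, 0, -1], [0, 0, 0, 0, 0.4, 0, -1], [0, 0, 0, 0, 0.2, 0, -1]]

```text
t: 10.35
eef_pos: [0.5713, -0.0984, 0.3131]
ee_rot: [-3.142, 0.0, 0.369]
force: [0.7, -0.0, -4.5]
width: 0.012
```

>>> carry_out:
  targets:
    - [[0, 0, 0.1, 0, 0, 0, -1], [0, 0, 0.2, 0, 0, 0, -1], [0, 0, 0.3, 0, 0, 0, -1], [0, 0, 0.3, 0, 0, 0, -1], [0, 0, 0.3, 0, 0, 0, -1], [0, 0, 0.3, 0, 0, 0, -1], [0, 0, 0.3, 0, 0, 0, -1], [0, 0, 0.3, 0, 0, 0, -1], [0, 0, 0.2, 0, 0, 0, -1], [0, 0, 0.14, 0, 0, 0, -1], [0, 0, 0, 0, 0, 0, -1], [0, 0, 0, 0, 0, 0, -1]]

```text
t: 11.85
eef_pos: [0.5712, -0.0978, 0.3131]
ee_rot: [3.142, 0.0, 0.03]
force: [-0.1, 1.0, -4.4]
width: 0.0118
```

Run:
```python
from h import *
s=arm.get_state();print(s['eef_pos'],s['ee_rot'],s['force'],s['moment'],s['width'])
for n,b in(("scene",(60,300,180,440)),("top",(80,270,150,380))):
    im,d,W=cloud(n);np.save(n+"W2.npy",W)
    cv2.imwrite(f"pics/{n}3.png",cv2.resize(im[b[0]:b[1],b[2]:b[3],::-1],None,fx=2.5,fy=2.5,interpolation=cv2.INTER_CUBIC))
```

```text
[ 0.57118102 -0.0978142   0.31314797] [3.14157366e+00 1.96065504e-05 2.95578079e-02] [-0.10351824  0.95489791 -4.37745711] [-0.00694813 -0.072264   -0.01265603] 0.011796719335791147
```

View pics/scene3.png

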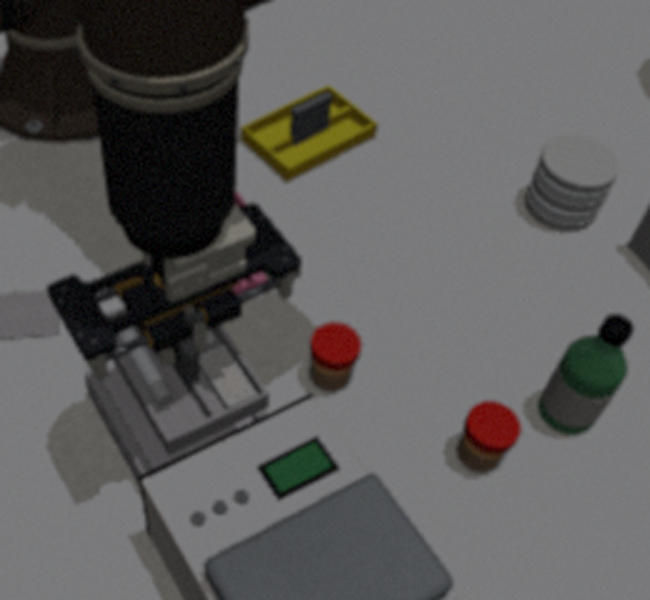

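View pics/top3.png

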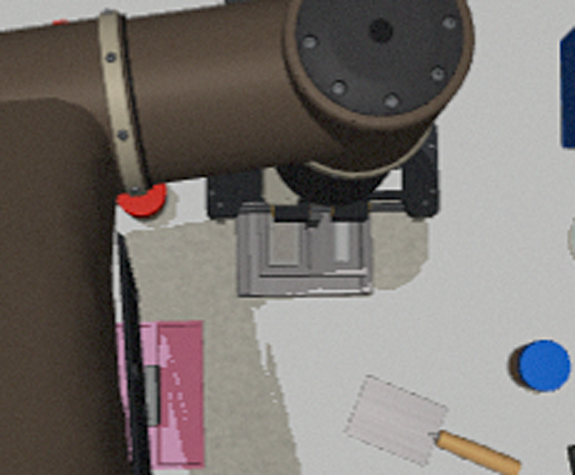

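Run:
```python
from h import *
for n in("top","scene"):
    W=np.load(n+"W2.npy");z=W[...,2]
    m=(W[...,0]>.47)&(W[...,0]<.67)&(W[...,1]>-.18)&(W[...,1]<-.02)&(z>.116)&(z<.137)
    p=W[m]; x=p[:,0]
    for lo,hi in((.48,.49),(.49,.5),(.5,.52),(.52,.54),(.60,.62),(.62,.64),(.64,.66)):
        q=p[(x>lo)&(x<hi)]
        if len(q)>3: print(n,lo,len(q),"y",np.percentile(q[:,1],[1,99]).round(4),"z",np.median(q[:,2]).round(4), 'x',q[:,0].min().round(4),q[:,0].max().round(4))
    if m.sum()>20: print(n,rect(W,m))
    # plane tilt
    A=np.c_[p[:,:2],np.ones(len(p))];
    c=np.linalg.lstsq(A,p[:,2],rcond=None)[0];print("slopes",c[:2])
    # guides visible
    g=(W[...,0]>.48)&(W[...,0]<.665)&(W[...,1]>-.18)&(W[...,1]<-.01)&(z>.036)&(z<.044)
    print("guide pts",g.sum())
```

```text
top 0.49 97 y [-0.1494 -0.0518] z 0.1287 x 0.4942 0.4998
top 0.5 175 y [-0.1496 -0.0515] z 0.1227 x 0.5 0.52
top 0.52 225 y [-0.1495 -0.0513] z 0.1227 x 0.5201 0.54
top ((528.2083740234375, -100.509521484375), (67.12898254394531, 98.7331771850586), 0.6365143060684204)
slopes [-0.0619781  -0.02406305]
guide pts 223
scene 0.49 9 y [-0.137  -0.1194] z 0.1299 x 0.4977 0.4999
scene 0.5 19 y [-0.1361 -0.118 ] z 0.1274 x 0.5003 0.5187
scene 0.52 31 y [-0.1346 -0.1195] z 0.1247 x 0.5202 0.5346
scene 0.6 224 y [-0.1458 -0.0464] z 0.123 x 0.6001 0.6199
scene 0.62 185 y [-0.1453 -0.0457] z 0.1229 x 0.62 0.64
scene 0.64 270 y [-0.1443 -0.0238] z 0.1241 x 0.6407 0.66
scene ((583.8438720703125, -99.19142150878906), (156.88961791992188, 172.27078247070312), 89.97083282470703)
slopes [-0.03803102 -0.00504779]
guide pts 238
```

The tray is aligned with the guide midline to about 1 mm. I'll lower it.

>>> carry_out:
  targets:
    - [[0, 0, 0, 0, 0, 0.1, -1], [0, 0, 0, 0, 0, 0.2, -1], [0, 0, 0, 0, 0, 0.3, -1], [0, 0, 0, 0, 0, 0.4, -1], [0, 0, 0, 0, 0, 0.4, -1], [0, 0, 0, 0, 0, 0.4, -1], [0, 0, 0, 0, 0, 0.3, -1], [0, 0, 0, 0, 0, 0.2, -1], [0, 0, 0, 0, 0, 0.2, -1], [0, 0, 0, 0, 0, 0.1, -1], [0, 0, 0, 0, 0, 0.1, -1], [0, 0, 0, 0, 0, 0.08, -1], [0, 0, 0, 0, 0, 0, -1], [0, 0, 0, 0, 0, 0, -1]]

```text
t: 13.7
eef_pos: [0.5713, -0.0978, 0.2438]
ee_rot: [3.142, -0.0, 0.029]
force: [0.6, 0.0, -4.1]
width: 0.0119
```

>>> carry_out:
  targets:
    - [[0, 0, 0, 0, 0, 0.04, -1], [0, 0, 0, 0, 0, 0.04, -1], [0, 0, 0, 0, 0, 0, -1]]

```text
t: 14.08
eef_pos: [0.5712, -0.0978, 0.2415]
ee_rot: [3.142, 0.0, 0.029]
force: [-0.8, -0.5, -5.2]
width: 0.0118
```

>>> carry_out:
  targets:
    - [[0, 0, 0, 0, 0, 0.04, -1], [0, 0, 0, 0, 0, 0.04, -1], [0, 0, 0, 0, 0, 0, -1]]

```text
t: 14.45
eef_pos: [0.5711, -0.0978, 0.2395]
ee_rot: [3.142, 0.0, 0.029]
force: [-0.5, 0.1, -5.1]
width: 0.0119
```

>>> carry_out:
  targets:
    - [[0, 0, 0, 0, 0, 0.04, -1], [0, 0, 0, 0, 0, 0, -1]]

```text
t: 14.7
eef_pos: [0.5712, -0.0978, 0.2386]
ee_rot: [3.142, 0.0, 0.029]
force: [-0.0, 0.6, -4.8]
width: 0.012
```

>>> carry_out:
  targets:
    - [[0, 0, 0, 0, 0, 0.02, -1], [0, 0, 0, 0, 0, 0, -1]]

```text
t: 14.95
eef_pos: [0.5712, -0.0978, 0.2382]
ee_rot: [3.142, -0.0, 0.029]
force: [-0.3, 0.0, -4.1]
width: 0.0121
```

>>> carry_out:
  targets:
    - [[0, 0, 0, 0, 0, 0.02, -1], [0, 0, 0, 0, 0, 0, -1]]

```text
t: 15.2
eef_pos: [0.5712, -0.0978, 0.2382]
ee_rot: [3.141, -0.0, 0.029]
force: [-3.4, 1.4, 3.6]
width: 0.0116
```

>>> carry_out:
  targets:
    - [[0, 0, 0, 0, 0, 0.02, -1], [0, 0, 0, 0, 0, 0, -1]]

```text
t: 15.45
eef_pos: [0.5712, -0.0978, 0.2381]
ee_rot: [3.141, -0.0, 0.03]
force: [-4.4, 1.5, 7.8]
width: 0.012
```

It's on the bed. I'll ease off and release.

>>> carry_out:
  targets:
    - [[0, 0, 0, 0, 0, -0.03, -1], [0, 0, 0, 0, 0, 0, -0.5], [0, 0, 0, 0, 0, 0, 0], [0, 0, 0, 0, 0, 0, 0.2], [0, 0, 0, 0, 0, 0, 0.2], [0, 0, 0, 0, 0, 0, 0.2], [0, 0, 0, 0, 0, -0.5, 0.2], [0, 0, 0, 0, 0, -1, 0.2], [0, 0, 0, 0, 0, -1, 0.2], [0, 0, 0, 0, 0, -0.5, 0.2], [0, 0, 0, -1, 0, 0, 0.2], [0, 0, 0, -1, 0, 0, 0.2], [0, 0, 0, -1, 0, 0, 0], [0, 0, 0, -1, 0, 0, 0], [0, 0, 0, -0.5, 0, 0, 0], [0, 0, 0, 0, 0, 0, 0]]

```text
t: 17.45
eef_pos: [0.4585, -0.1011, 0.3133]
ee_rot: [-3.141, -0.001, 0.029]
force: [1.0, 0.3, 0.4]
width: 0.044
```

Run:
```python
from h import *
s=arm.get_state();print(s['eef_pos'],s['ee_rot'],s['force'],s['width'])
for n,b in(("scene",(100,300,180,400)),("top",(80,270,150,380))):
    im,d,W=cloud(n);np.save(n+"W3.npy",W);z=W[...,2]
    cv2.imwrite(f"pics/{n}4.png",cv2.resize(im[b[0]:b[1],b[2]:b[3],::-1],None,fx=2.7,fy=2.7,interpolation=cv2.INTER_CUBIC))
    m=(W[...,0]>.47)&(W[...,0]<.67)&(W[...,1]>-.16)&(W[...,1]<-.03)&(z>.049)&(z<.058)
    if m.sum()>20: print(n,m.sum(),rect(W,m))
    m=(W[...,0]>.5)&(W[...,0]<.65)&(W[...,1]>-.13)&(W[...,1]<-.06)&(z>.085)&(z<.098)
    if m.sum()>20: print(n,"fin",m.sum(),rect(W,m),np.median(z[m]))
```

```text
[ 0.45850862 -0.10112665  0.31331462] [-3.14149260e+00 -7.58318513e-04  2.94490108e-02] [0.95322741 0.28971878 0.43832278] 0.043965375470425616
scene 544 ((561.1289672851562, -96.98405456542969), (130.25531005859375, 100.99613952636719), 1.9666857719421387)
scene fin 128 ((572.5264282226562, -96.87857818603516), (59.79902648925781, 12.556004524230957), 0.7122546434402466) 0.09281194726164338
top 173 ((618.3157348632812, -95.11239624023438), (69.01619720458984, 106.0522689819336), 11.595974922180176)
top fin 43 ((587.7498779296875, -97.86517333984375), (22.67319107055664, 9.94701862335205), 1.1336944103240967) 0.09083365663384746
```

View pics/scene4.png

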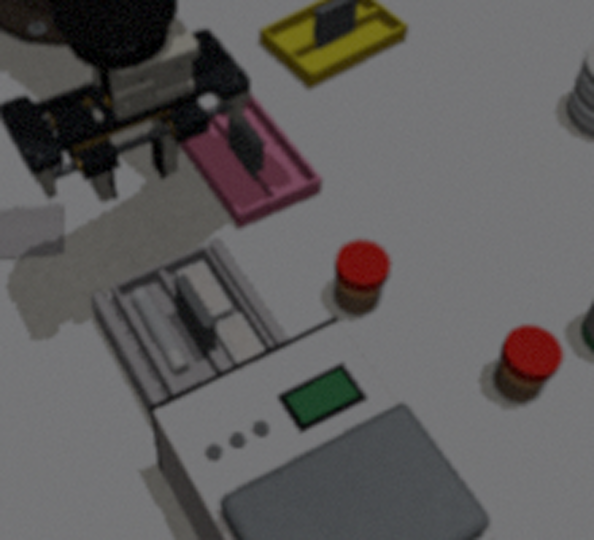

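View pics/top4.png

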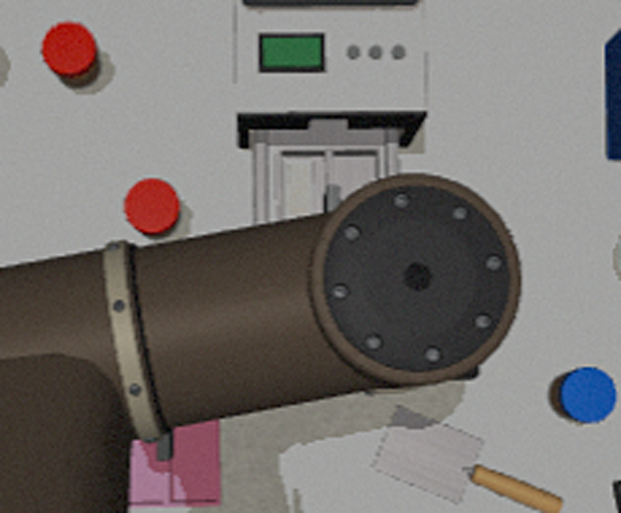

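The tray sits level between the guides. In the top crop its visible part is centred at about (185,330), and the cases and tube are inside. Now I'll lower the half-open fingers behind the rear wall, with the tips about 10 mm above bed level.

>>> carry_out:
  targets:
    - [[0, 0, 0, 0, 0, 0.4, 0], [0, 0, 0, 0, 0, 0.6, 0], [0, 0, 0, 0, 0, 0.6, 0], [0, 0, 0, 0, 0, 0.6, 0], [0, 0, 0, 0, 0, 0.6, 0], [0, 0, 0, 0, 0, 0.5, 0], [0, 0, 0, 0, 0, 0.3, 0], [0, 0, 0, 0, 0, 0.2, 0], [0, 0, 0, 0, 0, 0, 0], [0, 0, 0, 0, 0, 0, 0], [0, 0, 0, 0, 0, 0, 0]]

```text
t: 18.92
eef_pos: [0.4589, -0.1011, 0.2183]
ee_rot: [-3.141, -0.001, 0.029]
force: [0.2, -0.2, 1.2]
width: 0.044
```

>>> carry_out:
  targets:
    - [[0, 0, 0, 0.2, 0, 0, 0], [0, 0, 0, 0.2, 0, 0, 0], [0, 0, 0, 0.2, 0, 0, 0], [0, 0, 0, 0.1, 0, 0, 0], [0, 0, 0, 0.1, 0, 0, 0], [0, 0, 0, 0, 0, 0, 0]]

```text
t: 19.68
eef_pos: [0.4788, -0.1005, 0.2178]
ee_rot: [3.142, 0.0, 0.029]
force: [-1.0, -1.1, 1.2]
width: 0.0439
```

>>> carry_out:
  targets:
    - [[0, 0, 0, 0.1, 0, 0, 0], [0, 0, 0, 0.1, 0, 0, 0], [0, 0, 0, 0.05, 0, 0, 0], [0, 0, 0, 0.05, 0, 0, 0]]

```text
t: 20.18
eef_pos: [0.4856, -0.1004, 0.2177]
ee_rot: [3.141, 0.002, 0.029]
force: [-1.9, 0.1, 0.7]
width: 0.0444
```

>>> carry_out:
  targets:
    - [[0, 0, 0, 0.04, 0, 0, 0], [0, 0, 0, 0.04, 0, 0, 0], [0, 0, 0, 0.04, 0, 0, 0]]

```text
t: 20.55
eef_pos: [0.4893, -0.1002, 0.2178]
ee_rot: [-3.142, 0.0, 0.029]
force: [-2.7, -0.2, -1.8]
width: 0.0439
```

>>> carry_out:
  targets:
    - [[0, 0, 0, 0.1, 0, 0, 0], [0, 0, 0, 0.1, 0, 0, 0], [0, 0, 0, 0.1, 0, 0, 0], [0, 0, 0, 0.1, 0, 0, 0]]

```text
t: 21.05
eef_pos: [0.4994, -0.0999, 0.2179]
ee_rot: [3.142, 0.0, 0.029]
force: [-1.9, 0.6, -1.5]
width: 0.044
```

>>> carry_out:
  targets:
    - [[0, 0, 0, 0.12, 0, 0, 0], [0, 0, 0, 0.12, 0, 0, 0], [0, 0, 0, 0.12, 0, 0, 0], [0, 0, 0, 0.12, 0, 0, 0], [0, 0, 0, 0.12, 0, 0, 0], [0, 0, 0, 0.12, 0, 0, 0], [0, 0, 0, 0.12, 0, 0, 0], [0, 0, 0, 0.12, 0, 0, 0], [0, 0, 0, 0.12, 0, 0, 0], [0, 0, 0, 0.1, 0, 0, 0]]

```text
t: 22.3
eef_pos: [0.5289, -0.0991, 0.2179]
ee_rot: [3.142, 0.0, 0.029]
force: [-2.3, 0.9, -0.8]
width: 0.0439
```

Run:
```python
from h import *
f=[]
for i in range(1):
    im,d,W=cloud("scene");s=arm.get_state();f.append(s['force'])
z=W[...,2];print(s['eef_pos'],f)
m=(W[...,0]>.5)&(W[...,0]<.7)&(W[...,1]>-.125)&(W[...,1]<-.07)&(z>.085)&(z<.098)
if m.sum()>20: print("fin",m.sum(),rect(W,m),np.median(z[m]))
cv2.imwrite("pics/scene5.png",cv2.resize(im[100:300,180:400,::-1],None,fx=2.7,fy=2.7,interpolation=cv2.INTER_CUBIC))
```

```text
[ 0.52921025 -0.09903624  0.21792858] [array([-0.51079063,  0.70472557, -0.91315545])]
fin 145 ((583.0582275390625, -89.68557739257812), (21.583099365234375, 124.69710540771484), 79.24270629882812) 0.09295238873815437
```

View pics/scene5.png

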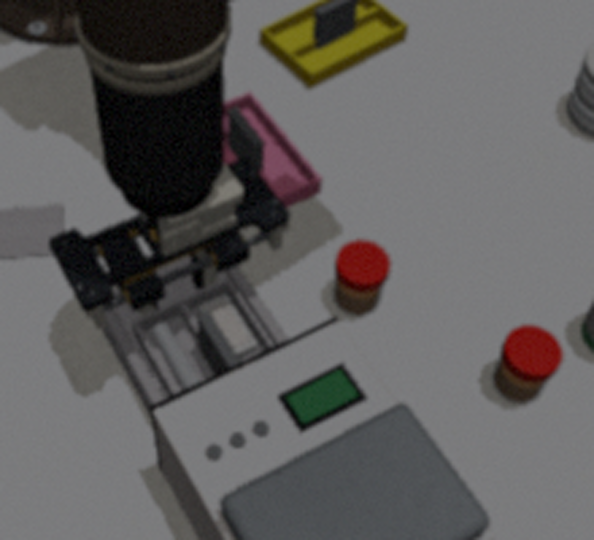

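>>> carry_out:
  targets:
    - [[0, 0, 0, 0.08, 0, 0, 0], [0, 0, 0, 0.08, 0, 0, 0], [0, 0, 0, 0.08, 0, 0, 0], [0, 0, 0, 0.08, 0, 0, 0], [0, 0, 0, 0.08, 0, 0, 0], [0, 0, 0, 0.06, 0, 0, 0], [0, 0, 0, 0.06, 0, 0, 0], [0, 0, 0, 0.04, 0, 0, 0]]

```text
t: 23.35
eef_pos: [0.5428, -0.0987, 0.2179]
ee_rot: [3.142, 0.0, 0.029]
force: [-3.4, 0.0, 2.3]
width: 0.0437
```

>>> carry_out:
  targets:
    - [[0, 0, 0, 0.04, 0, 0, 0], [0, 0, 0, 0.02, 0, 0, 0]]

```text
t: 23.6
eef_pos: [0.5442, -0.0986, 0.2179]
ee_rot: [3.142, 0.0, 0.029]
force: [-2.5, 0.4, 1.7]
width: 0.0437
```

>>> carry_out:
  targets:
    - [[0, 0, 0, 0.02, 0, 0, 0], [0, 0, 0, 0.02, 0, 0, 0]]

```text
t: 23.85
eef_pos: [0.5452, -0.0986, 0.2179]
ee_rot: [3.142, 0.0, 0.029]
force: [-2.7, -0.4, 1.8]
width: 0.0438
```

>>> carry_out:
  targets:
    - [[0, 0, 0, 0.02, 0, 0, 0], [0, 0, 0, 0.02, 0, 0, 0]]

```text
t: 24.1
eef_pos: [0.5462, -0.0986, 0.2179]
ee_rot: [-3.142, -0.0, 0.029]
force: [-3.7, -0.7, 2.1]
width: 0.0438
```

>>> carry_out:
  targets:
    - [[0, 0, 0, 0.02, 0, 0, 0], [0, 0, 0, 0.02, 0, 0, 0]]

```text
t: 24.35
eef_pos: [0.5472, -0.0985, 0.2179]
ee_rot: [3.142, 0.0, 0.029]
force: [-4.0, 0.3, 2.5]
width: 0.0441
```

>>> carry_out:
  targets:
    - [[0, 0, 0, 0.02, 0, 0, 0], [0, 0, 0, 0.02, 0, 0, 0]]

```text
t: 24.6
eef_pos: [0.5482, -0.0985, 0.2179]
ee_rot: [3.142, 0.0, 0.029]
force: [-4.0, -0.2, 3.6]
width: 0.0439
```

>>> carry_out:
  targets:
    - [[0, 0, 0, 0.02, 0, 0, 0], [0, 0, 0, 0.02, 0, 0, 0]]

```text
t: 24.85
eef_pos: [0.5492, -0.0985, 0.2179]
ee_rot: [3.142, 0.0, 0.029]
force: [-4.0, 0.8, 2.1]
width: 0.0434
```

>>> carry_out:
  targets:
    - [[0, 0, 0, 0.02, 0, 0, 0], [0, 0, 0, 0.02, 0, 0, 0]]

```text
t: 25.1
eef_pos: [0.5502, -0.0985, 0.218]
ee_rot: [3.142, 0.0, 0.029]
force: [-5.0, 0.0, 4.5]
width: 0.0441
```

>>> carry_out:
  targets:
    - [[0, 0, 0, 0.02, 0, 0, 0], [0, 0, 0, 0.02, 0, 0, 0]]

```text
t: 25.35
eef_pos: [0.5511, -0.0984, 0.2179]
ee_rot: [3.142, 0.0, 0.029]
force: [-4.0, 0.5, 3.7]
width: 0.0437
```

>>> carry_out:
  targets:
    - [[0, 0, 0, 0.02, 0, 0, 0], [0, 0, 0, 0.02, 0, 0, 0]]

```text
t: 25.6
eef_pos: [0.5522, -0.0984, 0.2179]
ee_rot: [3.142, 0.0, 0.029]
force: [-6.3, 0.5, 4.3]
width: 0.044
```

Run:
```python
from h import *
f=[]
for i in range(3):
    im,d,W=cloud("scene");f.append(arm.get_state()['force'])
z=W[...,2];print(np.round(f,1))
m=(W[...,0]>.51)&(W[...,0]<.66)&(W[...,1]>-.152)&(W[...,1]<-.04)&(z>.046)&(z<.066)
p=W[m];
for lo in np.arange(.53,.66,.02):
    q=p[(p[:,0]>lo)&(p[:,0]<lo+.02)]; 
    if len(q)>5: print(lo.round(2),len(q),np.percentile(q[:,2],[10,50,90]).round(4),np.percentile(q[:,1],[2,98]).round(4))
cv2.imwrite("pics/scene6.png",cv2.resize(im[140:270,190:320,::-1],None,fx=4.5,fy=4.5,interpolation=cv2.INTER_CUBIC))
```

```text
[[-5.3 -0.2  4.4]
 [-3.2 -0.9  4.3]
 [-5.   0.2  3.8]]
0.55 150 [0.0489 0.0545 0.0604] [-0.1416 -0.0508]
0.57 148 [0.0468 0.0497 0.0554] [-0.1467 -0.047 ]
0.59 155 [0.0468 0.0495 0.0552] [-0.1457 -0.0464]
0.61 118 [0.0471 0.0501 0.056 ] [-0.145  -0.0458]
```

View pics/scene6.png

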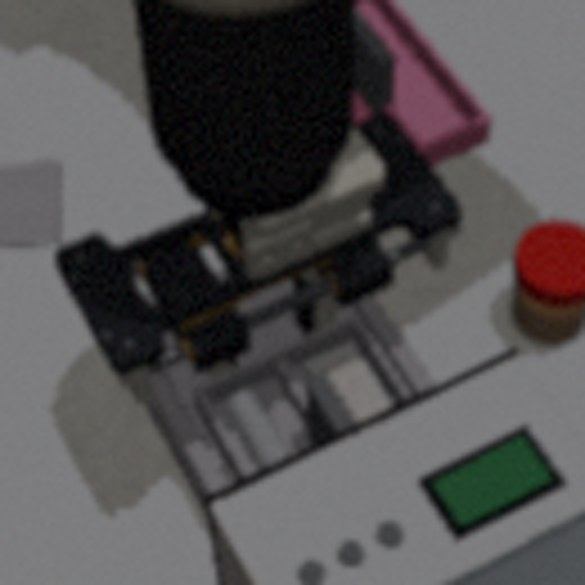

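Level and centred, so I'll keep creeping.

>>> carry_out:
  targets:
    - [[0, 0, 0, 0.02, 0, 0, 0], [0, 0, 0, 0.02, 0, 0, 0]]

```text
t: 26.0
eef_pos: [0.5532, -0.0984, 0.2179]
ee_rot: [3.142, 0.0, 0.029]
force: [-4.8, -0.1, 4.0]
width: 0.0439
```

>>> carry_out:
  targets:
    - [[0, 0, 0, 0.02, 0, 0, 0], [0, 0, 0, 0.02, 0, 0, 0]]

```text
t: 26.25
eef_pos: [0.5542, -0.0983, 0.2179]
ee_rot: [3.142, 0.0, 0.029]
force: [-5.0, 0.3, 4.3]
width: 0.0437
```

>>> carry_out:
  targets:
    - [[0, 0, 0, 0.02, 0, 0, 0], [0, 0, 0, 0.02, 0, 0, 0]]

```text
t: 26.5
eef_pos: [0.5552, -0.0983, 0.2179]
ee_rot: [3.142, 0.0, 0.029]
force: [-3.8, -0.4, 4.1]
width: 0.0439
```

>>> carry_out:
  targets:
    - [[0, 0, 0, 0.02, 0, 0, 0], [0, 0, 0, 0.02, 0, 0, 0]]

```text
t: 26.75
eef_pos: [0.5562, -0.0983, 0.2179]
ee_rot: [3.142, 0.0, 0.029]
force: [-4.3, -1.2, 3.9]
width: 0.0438
```

>>> carry_out:
  targets:
    - [[0, 0, 0, 0.02, 0, 0, 0], [0, 0, 0, 0.02, 0, 0, 0]]

```text
t: 27.0
eef_pos: [0.5572, -0.0983, 0.2179]
ee_rot: [3.142, 0.0, 0.029]
force: [-5.3, -0.2, 4.6]
width: 0.044
```

>>> carry_out:
  targets:
    - [[0, 0, 0, 0.02, 0, 0, 0], [0, 0, 0, 0.02, 0, 0, 0]]

```text
t: 27.25
eef_pos: [0.5582, -0.0982, 0.2179]
ee_rot: [3.142, 0.0, 0.029]
force: [-5.0, 0.1, 4.3]
width: 0.0438
```

>>> carry_out:
  targets:
    - [[0, 0, 0, 0.02, 0, 0, 0], [0, 0, 0, 0.02, 0, 0, 0]]

```text
t: 27.5
eef_pos: [0.5591, -0.0982, 0.2179]
ee_rot: [3.142, 0.0, 0.029]
force: [-5.4, 0.0, 3.6]
width: 0.0438
```

>>> carry_out:
  targets:
    - [[0, 0, 0, 0.02, 0, 0, 0], [0, 0, 0, 0.02, 0, 0, 0]]

```text
t: 27.75
eef_pos: [0.5601, -0.0982, 0.2179]
ee_rot: [3.142, 0.0, 0.029]
force: [-6.0, -0.2, 4.6]
width: 0.0439
```

>>> carry_out:
  targets:
    - [[0, 0, 0, 0.02, 0, 0, 0], [0, 0, 0, 0.02, 0, 0, 0]]

```text
t: 28.0
eef_pos: [0.5605, -0.0982, 0.2178]
ee_rot: [3.142, 0.002, 0.029]
force: [-9.2, 0.9, 7.0]
width: 0.0441
```

The force jumped and the advance stalled, with the TCP 0.6 mm short. One small step will confirm.

>>> carry_out:
  targets:
    - [[0, 0, 0, 0.02, 0, 0, 0], [0, 0, 0, 0, 0, 0, 0]]

```text
t: 28.25
eef_pos: [0.5607, -0.0982, 0.2177]
ee_rot: [3.142, 0.002, 0.029]
force: [-8.8, -0.0, 6.8]
width: 0.0442
```

>>> carry_out:
  targets:
    - [[0, 0, 0, 0.02, 0, 0, 0], [0, 0, 0, 0, 0, 0, 0]]

```text
t: 28.5
eef_pos: [0.5609, -0.0982, 0.2177]
ee_rot: [3.141, 0.003, 0.029]
force: [-10.5, 0.7, 9.4]
width: 0.0437
```

It's stalling, but the downward finger load could be adding friction. To check, I'll back off 3 mm, raise the fingers 2 mm and re-approach to see whether it stalls at the same place.

>>> carry_out:
  targets:
    - [[0, 0, 0, -0.06, 0, 0, 0], [0, 0, 0, -0.1, 0, 0, 0], [0, 0, 0, 0, 0, -0.08, 0], [0, 0, 0, 0.04, 0, 0, 0], [0, 0, 0, 0.04, 0, 0, 0], [0, 0, 0, 0, 0, 0, 0]]

```text
t: 29.25
eef_pos: [0.5602, -0.0981, 0.2199]
ee_rot: [-3.142, 0.0, 0.029]
force: [-1.1, 0.7, -0.1]
width: 0.0438
```

>>> carry_out:
  targets:
    - [[0, 0, 0, 0.02, 0, 0, 0], [0, 0, 0, 0, 0, 0, 0]]

```text
t: 29.5
eef_pos: [0.5603, -0.0982, 0.2198]
ee_rot: [3.142, 0.001, 0.029]
force: [-3.9, -0.2, 2.3]
width: 0.0439
```

>>> carry_out:
  targets:
    - [[0, 0, 0, 0.02, 0, 0, 0], [0, 0, 0, 0, 0, 0, 0]]

```text
t: 29.75
eef_pos: [0.5605, -0.0982, 0.2198]
ee_rot: [-3.142, 0.002, 0.029]
force: [-4.8, 0.9, 4.0]
width: 0.044
```

>>> carry_out:
  targets:
    - [[0, 0, 0, 0.02, 0, 0, 0], [0, 0, 0, 0, 0, 0, 0]]

```text
t: 30.0
eef_pos: [0.5607, -0.0982, 0.2197]
ee_rot: [3.142, 0.003, 0.029]
force: [-6.6, 1.9, 6.2]
width: 0.044
```

>>> carry_out:
  targets:
    - [[0, 0, 0, 0.02, 0, -0.02, 0], [0, 0, 0, 0, 0, 0, 0]]

```text
t: 30.25
eef_pos: [0.5609, -0.0982, 0.2198]
ee_rot: [3.142, 0.003, 0.029]
force: [-5.6, 1.0, 2.1]
width: 0.0438
```

>>> carry_out:
  targets:
    - [[0, 0, 0, 0.03, 0, -0.02, 0], [0, 0, 0, 0, 0, 0, 0]]

```text
t: 30.5
eef_pos: [0.5613, -0.0983, 0.2198]
ee_rot: [3.141, 0.005, 0.029]
force: [-7.2, 0.6, 0.4]
width: 0.0437
```

>>> carry_out:
  targets:
    - [[0, 0, 0, 0.03, 0, -0.01, 0], [0, 0, 0, 0, 0, 0, 0]]

```text
t: 30.75
eef_pos: [0.5616, -0.0983, 0.2199]
ee_rot: [3.142, 0.006, 0.029]
force: [-8.4, 0.7, 0.7]
width: 0.0437
```

That gives 8.4 N with almost no vertical load, and the tray stays at the same spot. That is well above the 2.5 N sliding force plus the spring, so it's home on the rigid stop. I'll back off straight and lift clear.

>>> carry_out:
  targets:
    - [[0, 0, 0, -0.1, 0, 0, 0], [0, 0, 0, -0.2, 0, 0, 0], [0, 0, 0, -0.4, 0, 0, 0], [0, 0, 0, -0.5, 0, 0, 0], [0, 0, 0, -0.5, 0, 0, 0], [0, 0, 0, 0, 0, -0.5, 0], [0, 0, 0, 0, 0, -1, 0], [0, 0, 0, 0, 0, -1, 0], [0, 0, 0, 0, 0, -1, 0], [0, 0, 0, 0, 0, -1, 0], [0, 0, 0, -1, 0, -1, 0], [0, 0, 0, -1, 0, 0, 0], [0, 0, 0, -1, 0, 0, 0], [0, 0, 0, 0, 0, 0, 0], [0, 0, 0, 0, 0, 0, 0]]

```text
t: 32.62
eef_pos: [0.4468, -0.1014, 0.3596]
ee_rot: [3.142, -0.002, 0.03]
force: [0.0, 0.4, 0.5]
width: 0.044
```

Run:
```python
from h import *
s=arm.get_state();print(s['eef_pos'],s['force'])
for n,b in(("scene",(100,300,180,400)),("top",(80,270,150,380))):
    im,d,W=cloud(n);z=W[...,2]
    cv2.imwrite(f"pics/{n}7.png",cv2.resize(im[b[0]:b[1],b[2]:b[3],::-1],None,fx=2.7,fy=2.7,interpolation=cv2.INTER_CUBIC))
    m=(W[...,0]>.54)&(W[...,0]<.655)&(W[...,1]>-.153)&(W[...,1]<-.04)&(z>.049)&(z<.058)
    if m.sum()>20: print(n,m.sum(),rect(W,m),np.median(z[m]),W[m].min(0))
    m=(W[...,0]>.5)&(W[...,0]<.70)&(W[...,1]>-.12)&(W[...,1]<-.07)&(z>.085)&(z<.098)
    if m.sum()>20: print(n,"fin",m.sum(),rect(W,m),np.median(z[m]),W[m].min(0))
```

```text
[ 0.44682358 -0.10142173  0.35963033] [0.01158581 0.40841486 0.52593809]
scene 295 ((599.4437255859375, -96.15510559082031), (53.8570671081543, 100.85687255859375), 2.1369268894195557) 0.05258514145501858 [ 0.5720113  -0.1469607   0.04901328]
scene fin 59 ((632.3978881835938, -95.6292953491211), (26.591724395751953, 11.442359924316406), 4.679440021514893) 0.09315837264473525 [ 0.61867967 -0.10125358  0.08726142]
top 211 ((613.2373046875, -97.73590087890625), (82.69197082519531, 96.83147430419922), 0.899573028087616) 0.0519741346737963 [ 0.57121632 -0.14622596  0.04904704]
top fin 101 ((638.7540893554688, -97.3931884765625), (44.28318786621094, 47.43858337402344), 4.3317790031433105) 0.09114204918131796 [ 0.61662225 -0.11957143  0.08601629]
```

View pics/scene7.png

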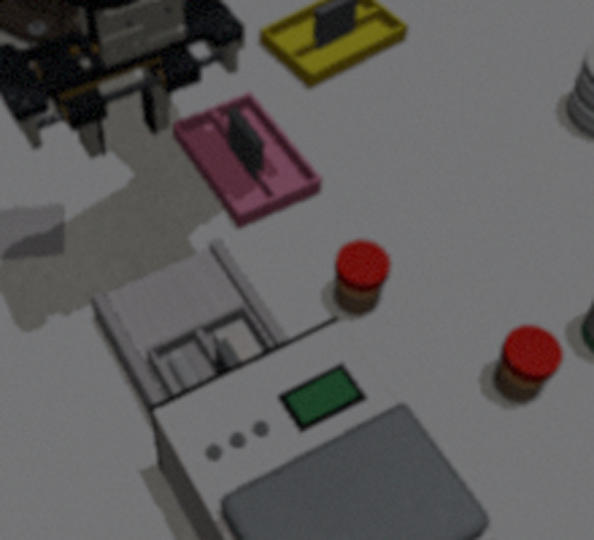

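View pics/top7.png

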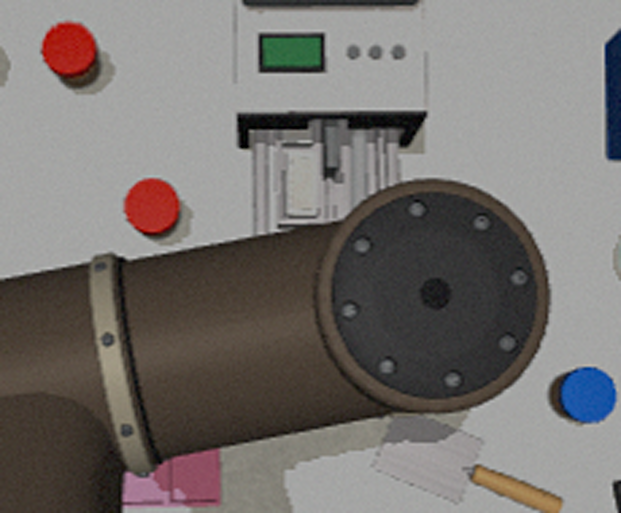

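The tray's rear edge is at x≈0.572, so its centre is about 14 mm before the opening. It is centred and flat, the contents are inside and the robot is clear. Handing in.

```bash
python3 -c "
from station import arm
print(arm.job_done())"
```

```text
the job is handed in; nothing more can be done
None
```

I carried the grey steel tray level to the reader's bed, pushed it in slowly until it was home on the hidden stop, then let go and handed the job in. No verdict was reported. I handed in shortly after 32.6 s of the allowed 61 s.

- **Home on the stop:** Sliding took about 2.5 N at first, rising to about 5 N as the fingers began to bear down on the tray. It then stalled with the tool at x ≈ 0.561 m. I was not sure at first, because the fingers' downward load could have added friction. I backed off, raised the fingers slightly and pushed again. It stalled at the same place, reaching 8.4 N with almost no downward load, which fits a rigid stop. The highest horizontal push I read was about 10.5 N. I saw readings only at the end of each move.
- **Final position:** The rear edge is at about x = 0.572 m, so the tray's centre is about 14 mm before the opening. It sits flat between the guides, about 1–2° off the world x axis, in line with the reader.
- **Contents and bench:** The last pictures show a case and the tube inside the tray where it is still visible. The front half is hidden in the reader, so I could not see the second case after the push. The two red-capped jars nearby look unmoved, and I never went near the other bystanders. The gripper is clear of everything.
- **Less certain:** I could not measure the force left on the stop after letting go. I am relying on the spring being too weak to push the tray back. The two cameras disagreed by 2–4 mm in x, which is small against the margins.

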